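# Load the board carrier into the microscope's slide and latch it

## Task

Load the phone board for inspection: pick up the board carrier, keep it level, enter its nose under both lips of the microscope's slide from the open end, and slide it in until it is fully home against the end stop. Then swing the keeper bar all the way closed behind its tail so that it cannot slide back out, let go, and leave the other things on the slab where they lie.

Things in the scene. Friction and masses are not known exactly. Their poses are not given: they have to be found in the camera images.
- carrier_grip (a point): Centre of the carrier's grip fin. The carrier is a loose aluminium plate 170 x 84 x 6 mm, 0.25 to 0.42 kg, lying flat. The fin is an upright steel block: 40 mm along x, 14 mm thick (y), from 6 to 54 mm above the underside; this point is 30 mm up, 40 mm ahead of the tail edge; the mass centre is about 20 mm ahead of it. x points to the nose, z up. Carrier and phone may swap places.
- carrier_nose (a point): Middle of the carrier's nose edge, on its underside, 130 mm ahead of carrier_grip; same axes. The nose is the end with rounded corners, at the half where a green phone circuit board is clamped; it enters the slide first.
- guide_mouth (a point): Middle of the slide's open end, on its bed surface (24 mm above the slab), where the full lips begin. x: the way in, towards the end stop; y across; z up. The slide, on the base of the fixed microscope (place and turn vary), has two side walls 88 mm apart; a lip on each reaches in to 37 mm from the centre line, underside 8.5 mm and top 13 mm above the bed, so the carrier enters only endways.
- guide_ledge (a point): Start of the bare bed that leads to the open end, a ledge to set the nose down on: on the centre line, at bed height, 115 mm before guide_mouth (-x); the base sticks out 20 mm further. Over the last 20 mm before guide_mouth the walls flare out by 9 mm a side and the lips' ends are raised, as a lead-in. Same axes as guide_mouth.
- guide_stop (a point): Middle of the end stop's inner face, at bed height, 105 mm past guide_mouth. When the carrier is home its nose edge touches this face, its fin's centre is 25 mm and its tail edge 65 mm before guide_mouth. The microscope's column (340 mm tall) stands 48 mm past this point, its head swung aside, beyond and away from the slide. Same axes as guide_mouth.
- keeper (a joint): Angle of the keeper, a steel bar 86 x 12 x 8 mm that swings level just above the bed. 0: closed, straight across the ledge (from its pivot to -y of guide_mouth), 8 mm clear of the tail of a carrier that is home; 1.57: pointing straight out (-x); 2.6: fully open. It starts open, clear of the way, stays where left, takes about 0.5 N at the knob and has a fixed stop at 0.
- keeper_knob (a point): Middle of the upright chrome knob near the free end of the keeper: 16 mm in diameter, 40 mm tall, its middle 31 mm above the bed (its foot 9 mm), 78 mm from the pivot axis.
- keeper_pivot (a point): The keeper's upright pivot axis, at bed height, beside the ledge: 79 mm before guide_mouth (-x) and 62 mm to its +y side. Same axes as guide_mouth.
- phone: Bystander: dark flat smartphone, 150 x 74 x 8 mm, lying on the slab. Origin at the centre of its underside.
- parts_cup: Bystander: clear plastic cup 68 mm across, 45 mm tall. Origin at the centre of its underside.
- pry_bar: Bystander: red steel pry bar 165 mm long, 6 mm thick. Origin at the centre of its underside.
- screwdriver: Bystander: screwdriver 160 mm long lying on the slab.
- tweezers: Bystander: steel tweezers 120 mm long, 4 mm thick. Origin near the centre of the underside.
- charging_port: Bystander: silver charging port on a small board, 54 x 30 mm. Origin near the centre of the underside.
There are look-alikes about, which are no part of the job. Of the things like the part that bears carrier_grip, leave any that is brown; of the rest the smaller one is meant.

How it is judged (in metres and radians):
On the way, in this order (a step that is already met when the one before it is completed fails the run):
1. the carrier's nose has entered under the lips from the open end (x of carrier_nose in the frame of guide_mouth between 0.005 and 0.07 m and y of carrier_nose in the frame of guide_mouth between -0.006 and 0.006 m and z of carrier_nose in the frame of guide_mouth between -0.004 and 0.005 m and angle between the x axis of carrier_nose and the x axis of guide_mouth, either way round below 0.12 rad), for 0.05 s.
2. the carrier is fully home against the end stop (x of carrier_nose in the frame of guide_stop above -0.005 m and z of carrier_nose in the frame of guide_stop between -0.004 and 0.004 m), for 0.1 s.
At the end, for the whole second after the job is handed in: The carrier lies flat in the slide under both lips, nose within 5 mm of the end stop, at rest; the keeper is closed behind it, within 0.12 rad (about 9 mm at its knob) of its stop (all of step 2 and x of carrier_nose in the frame of guide_stop below 0.004 m and y of carrier_nose in the frame of guide_stop between -0.006 and 0.006 m and angle between the x axis of carrier_nose and the x axis of guide_stop, either way round below 0.06 rad and angle between carrier_grip's own z axis and vertical below 0.06 rad and value of joint keeper below 0.12 rad and linear speed of carrier below 0.01 m/s); the robot touches nothing.
It fails at once if the carrier is tipped more than 35 degrees (angle between carrier_grip's own z axis and vertical above 0.61 rad).
It fails at once if another thing on the slab is pushed more than 30 mm (distance of any of phone, parts_cup, pry_bar, screwdriver, tweezers, charging_port from where it was at the start of the episode above 0.03 m).
It also fails if it takes over 61 s, if anything falls off the work surface, if the arm or the gripper's body presses on something with over 40 N, if the wrist force passes 120 N, or if a joint passes its speed limit or range.

## Robot

A 6-joint arm with a two-finger parallel gripper is mounted at the origin on the work surface. World frame = base frame: x ahead of the robot, y to its left, z up, the work surface at z = 0. Lengths are in m, angles in degrees, forces in N, time in s.
With the tool pointing down it reaches from about 0.3 to 0.75 m from the base axis. Payload 8.5 kg.
Tool frame: the origin (TCP) lies at the centre of the arm's flange, where the gripper is bolted on; the fingertips stand 173 mm ahead of it and the grasp point (between the pads) lies env.pinch_z ahead of it (env.pinch_z is the distance from the TCP to the grasp point, in m); z points along the fingers, y is the line along which they close (so a half turn about z gives the same grasp; the last joint's range is limited). The gripper opens to 85 mm and grips with 20 to 120 N. Pads are 22 mm wide; open, the fingers measure 114 mm over their backs; the gripper's body (76 mm by 85 mm) begins 54 mm behind the grasp point. The pads swing forward as they close: fully open they stand 13 mm farther back than shut.
Start: joints at [55.846, 21.807, 74.336, -0, 83.858, -12.336], TCP at [0.204, 0.511, 0.405] pointing down, gripper open.
Joint ranges: [-178.18, 178.18], [-50.72, 133.34], [12.68, 142.11], [-81.47, 261.47], [9.98, 163.14], [-165.26, 165.26]. Speed limits (degrees/s): [136.94, 136.94, 180, 180, 180, 180].

## Interface

Orientations are given as a 3x3 rotation matrix whose columns are the frame's x, y, z axes.
In Python, from rig import env, get_image, job, spotter gives the robot as it stands. The module is installed in compiled form; this text tells all that it offers.
- The arm moves only by the shell command python3 -m creep 'ROWS' [FORCE]. ROWS is text: rows parted by semicolons, each of 7 numbers parted by spaces: the turn, a rotation vector about the tool's x, y, z in units of 8 degrees (1.0 is 8 degrees), then the shift along the tool's x, y, z in units of 30 mm (1.0 is 30 mm), then the finger opening in mm, from 0 to 85.4. A call has 1 to 12 rows; each row is the pose to reach, as a shift and turn from the pose commanded when the call began, along the tool's axes at that moment; what a row does not reach only later rows make up. A row lasts 1/10 s, in which the tool goes at most 50 mm and 8.59 degrees, less where a joint would pass 70% of its speed; a pose out of reach is approached as far as the arm can. A call with a gripper value outside its range is refused whole. The fingers move at their own pace and stop on an object; FORCE is the grip in N (left out, the last holds). Time passes only in rows, so rows that repeat a pose let the fingers close. It gives the time, the measured TCP pose, the force, the opening and the grip force at its end, in the units of the state.
- env.observe(): the state, without advancing time (a new reading comes with each control period).
- get_image(name): name is "side" or "top"; returns a dict with "image" (480x640x3 uint8, blue, green, red), "depth" (480x640 float32, m along the optical axis (not along the pixel's ray), 0 where there is no reading), "intrinsics" (3x3 intrinsics, pixels), "D" ([k1, k2, p1, p2, k3] as OpenCV has them; the pictures are not rectified), "view" (4x4, takes a point from world to camera coordinates). Camera axes: x right, y up, looking along -z (the intrinsics and any distortion apply to the point x, -y, -z); pixel columns grow to the right and rows downward; lengths in m; the calibration is good to about 2 mm. A picture is of the moment at which its call begins.
- job.close_job(): hands the job in; it is judged then, once.
Trained networks look in a picture, given as the dict that the camera call returned (one of the last four; its "shot" number tells which), for a name from the list of things; names that differ only in an ending like _2 or _b are one class to them, and where a whole thing is asked for, a point or a joint stands for the part that bears it (a point fixed in the world has none). Each returns a list of dicts, best first, with "p" (0 to 1); they miss things now and then, are a little off and sometimes report something else, mostly with a low value. They report only what shows in the picture. A call takes as long as a camera call. They do not tell look-alikes from the thing itself.
- spotter.boxes_of(label, picture): "xy" ([column, row] in pixels, amid what is visible of it).
The state is a dict: "time_s": time; "q": joint angles; "qvel": joint speeds; "joint_efforts": joint torques, N m; "position": TCP position; "tool_rot": TCP orientation; "ft_force": force on the tool from outside, world axes, zero at the start; "wrist_torque": the same for the moment, N m; "grip_width": finger opening in m; "gripper_force": force on a finger pad.
Only numpy, scipy, OpenCV 4.12 (cv2) and the standard library are available. Lean on these libraries where they do the work, as an engineer would, in place of code of your own. Each camera call takes 0.05 s, during which the arm holds its last target. There are 200 camera calls.

## Working session

There is one attempt and no reset: what is moved stays moved. The work goes in short steps, Python scripts to look and compute and a shell command to move; the robot and the scene stay as the last step left them, time stands still between calls to the robot, and variables do not carry over. Pictures are saved under pics/ and viewed, at most 10 in all, crops included, and the job is handed in when it is done.

```bash
mkdir -p pics; cat > h.py <<'E'
import numpy as np, cv2
from rig import env, get_image, job, spotter
def ray(P,uv):
    K=np.array(P["intrinsics"]);D=np.array(P["D"],float)
    n=cv2.undistortPoints(np.array(uv,float).reshape(-1,1,2),K,D).reshape(-1,2)
    return np.c_[n[:,0],-n[:,1],-np.ones(len(n))]
def w(P,cam):
    V=np.linalg.inv(np.array(P["view"]));return cam@V[:3,:3].T+V[:3,3]
def cloud(P):
    h,wd=P["depth"].shape
    u,v=np.meshgrid(np.arange(wd),np.arange(h))
    r=ray(P,np.stack([u,v],-1).reshape(-1,2))
    return w(P,r*P["depth"].reshape(-1,1)).reshape(h,wd,3)
def atz(P,uv,z):
    r=ray(P,uv);V=np.linalg.inv(np.array(P["view"]));d=r@V[:3,:3].T;o=V[:3,3]
    return o+d*((z-o[2])/d[:,2])[:,None]
def proj(P,X):
    V=np.array(P["view"]);c=np.atleast_2d(X)@V[:3,:3].T+V[:3,3]
    c=c*[1,-1,-1]
    return cv2.projectPoints(c,np.zeros(3),np.zeros(3),np.array(P["intrinsics"]),np.array(P["D"],float))[0].reshape(-1,2)
E
python3 - <<'E'
from h import *
for n in ("top","side"):
    P=get_image(n);cv2.imwrite(f"pics/{n}0.png",P["image"]);C=cloud(P)
    np.savez(f"{n}0.npz",C=C)
    for l in ("carrier_grip","carrier_nose","guide_mouth","guide_ledge","guide_stop","keeper","keeper_knob","keeper_pivot","phone"):
        for b in spotter.boxes_of(l,P)[:4]:
            x,y=map(int,np.round(b["xy"]));print(n,l,round(b["p"],2),x,y,C[y,x].round(3))
s=env.observe();print(env.pinch_z,s["position"],s["tool_rot"])
E
```

```text
top carrier_grip 0.76 400 385 [ 0.196 -0.333  0.008]
top carrier_grip 0.73 517 304 [ 0.373 -0.589  0.012]
top carrier_grip 0.68 417 218 [ 0.559 -0.37   0.012]
top carrier_nose 0.97 514 308 [ 0.364 -0.583  0.011]
top carrier_nose 0.91 400 386 [ 0.195 -0.333  0.009]
top carrier_nose 0.6 415 218 [ 0.561 -0.367  0.005]
top guide_mouth 0.66 142 180 [0.634 0.247 0.026]
top guide_ledge 0.81 141 181 [0.631 0.249 0.027]
top guide_stop 0.73 142 179 [0.636 0.247 0.028]
top keeper 0.58 215 244 [0.491 0.072 0.032]
top keeper_knob 0.57 214 244 [0.491 0.074 0.034]
top keeper_pivot 0.73 142 184 [0.625 0.247 0.025]
top phone 0.62 333 209 [ 0.577 -0.183  0.008]
top phone 0.58 417 217 [ 0.562 -0.371  0.008]
side carrier_grip 0.64 317 199 [ 0.551 -0.356  0.01 ]
side carrier_grip 0.58 410 162 [ 0.363 -0.602  0.009]
side carrier_grip 0.56 447 243 [ 0.2   -0.339  0.008]
side carrier_nose 0.85 319 197 [ 0.55  -0.37   0.005]
side carrier_nose 0.81 446 244 [ 0.202 -0.337  0.005]
side carrier_nose 0.63 410 163 [ 0.362 -0.598  0.008]
side carrier_nose 0.4 346 302 [ 0.372 -0.088  0.   ]
side guide_mouth 0.88 157 375 [0.641 0.233 0.035]
side guide_ledge 0.69 158 378 [0.643 0.234 0.022]
side guide_stop 0.91 157 375 [0.641 0.233 0.035]
side keeper 0.56 266 336 [0.487 0.072 0.033]
side keeper_knob 0.68 267 336 [0.484 0.072 0.035]
side keeper_pivot 0.72 159 379 [0.639 0.235 0.023]
side phone 0.76 284 245 [ 0.565 -0.181  0.007]
0.1547 [0.20440085 0.51059024 0.40473072] [[-9.28373529e-01  3.71648476e-01  2.12948691e-05]
 [ 3.71648476e-01  9.28373530e-01 -3.88469526e-06]
 [-2.12133338e-05  4.30775737e-06 -1.00000000e+00]]
```

View pics/top0.png

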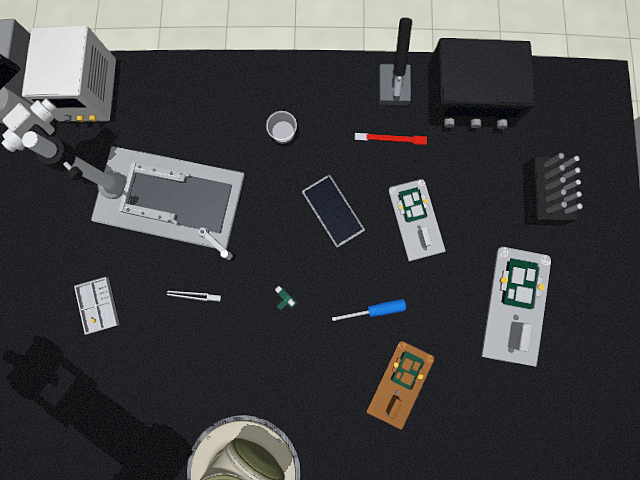

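View pics/side0.png

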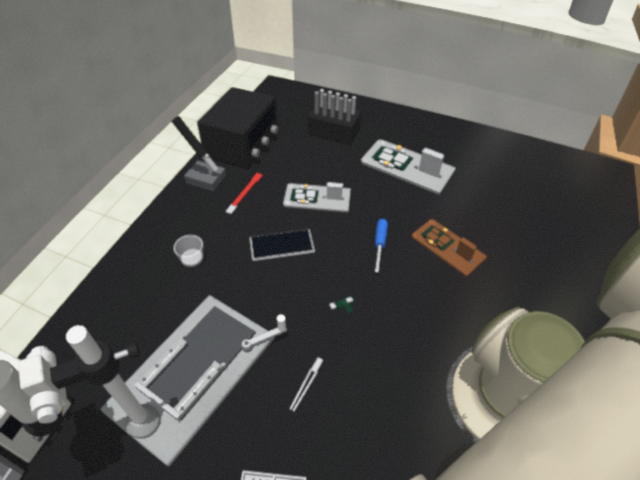

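The top view shows the target, the small grey carrier, at about (417,218) with its nose up at about (408,184). The slide is at about (175,198), open to the right, with the keeper knob near (226,254). The large grey carrier (517,305) and the brown one (400,385) are decoys.

```bash
python3 - <<'E'
from h import *
I=cv2.imread("pics/top0.png")
a=cv2.resize(I[140:265,85:250],None,fx=3.6,fy=3.6,interpolation=cv2.INTER_CUBIC)
cv2.imwrite("pics/crop1.png",a)
C=np.load("top0.npz")["C"]
def rect(m,name):
    n,l,st,c=cv2.connectedComponentsWithStats(m.astype(np.uint8))
    i=1+np.argmax(st[1:,4]);X=C[l==i][:,:2]
    r=cv2.minAreaRect((X*1000).astype(np.float32));print(name,st[i],r,cv2.boxPoints(r).round(1).tolist());return l==i
m=np.zeros(C.shape[:2],bool);m[170:270,380:455]=1
g=I.min(2)
# carrier footprint: bright or green
cm=m&((I.max(2)>70))
M=rect(cm,"carrier")
print("plate z",np.percentile(C[M][:,2],[5,25,50,75,95]))
fin=M&(C[:,:,2]>0.035);print("fin",fin.sum(),C[fin].mean(0))
s=np.zeros_like(m);s[140:265,85:250]=1
Z=C[:,:,2]
print(np.histogram(Z[s],np.arange(0,0.06,0.003)))
rect(s&(I.max(2)>50)&(Z>0.012)&(Z<0.05),"base")
E
```

```text
carrier [ 389  179   57   83 2778] ((518.5582275390625, -275.5801086425781), (181.11505126953125, 308.88006591796875), 23.0827579498291) [[374.70001220703125, -169.0], [495.79998779296875, -453.20001220703125], [662.4000244140625, -382.20001220703125], [541.2999877929688, -98.0]]
plate z [0.00279793 0.00560764 0.00738024 0.00950349 0.04905839]
fin 169 [ 0.5056057  -0.36838893  0.1060942 ]
(array([4833, 1172,   77,   93, 1000, 2599, 1204, 1382, 2204,  496,  180,
        315,  655,  447,  135,   62,   22,   14,   10]), array([0.   , 0.003, 0.006, 0.009, 0.012, 0.015, 0.018, 0.021, 0.024,
       0.027, 0.03 , 0.033, 0.036, 0.039, 0.042, 0.045, 0.048, 0.051,
       0.054, 0.057]))
base [   91   146   153   107 10608] ((595.7579345703125, 189.22201538085938), (331.82940673828125, 186.91412353515625), 78.45633697509766) [[471.0, 45.400001525878906], [654.0999755859375, 8.0], [720.5, 333.1000061035156], [537.4000244140625, 370.5]]
```

View pics/crop1.png

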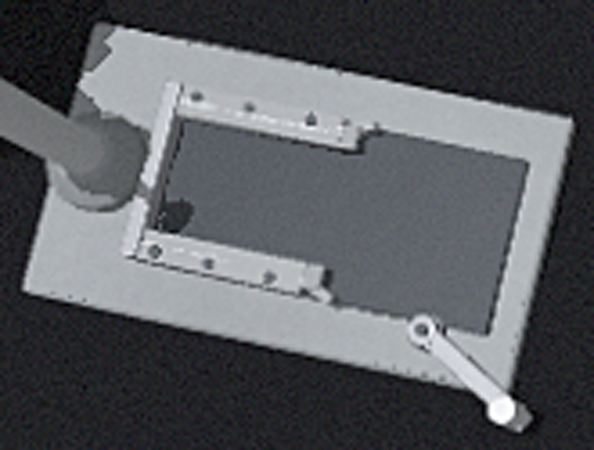

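The crop shows the dark bed with its right corners at about (527,160) and (488,335). The pivot is at (422,330), the knob top at (502,409), and the inner lip edges meet the stop near (182,122) and (163,234). I'll fit the poses from these points and overlay the result.

```bash
cat > fit.py <<'E'
from h import *
from scipy.optimize import least_squares
P=get_image("top");S=get_image("side")
I=P["image"]
# carrier
m=np.zeros(I.shape[:2],np.uint8);m[170:270,380:455]=(I.max(2)[170:270,380:455]>70)
n,l,st,c=cv2.connectedComponentsWithStats(m);i=1+np.argmax(st[1:,4])
v,u=np.where(l==i);X=atz(P,np.c_[u,v],0.006)[:,:2]*1000
r=cv2.minAreaRect(X.astype(np.float32));print("carrier rect",r)
# slide
obs=[((527,160),(-115,-53,24)),((488,335),(-115,53,24)),((422,330),(-79,62,35)),
     ((182,122),(105,-37,37)),((163,234),(105,37,37))]
px=np.array([[o[0][0]/3.6+85-.36,o[0][1]/3.6+140-.36] for o in obs]);M=np.array([o[1] for o in obs],float)/1000
def T(p,M):
    a=p[2];R=np.array([[np.cos(a),-np.sin(a),0],[np.sin(a),np.cos(a),0],[0,0,1]])
    return M@R.T+[p[0],p[1],0]
s=least_squares(lambda p:(proj(P,T(p,M))-px).ravel(),[0.6,0.2,1.6],loss="soft_l1")
print("slide",s.x[:2],np.degrees(s.x[2]),"resid px",s.fun.reshape(-1,2).round(2).tolist())
W=(lambda k:atz(P,[(502/3.6+85-.36,409/3.6+140-.36)],k))(0.075)[0]
print("knob",W, "from pivot",np.linalg.inv(np.array([[np.cos(s.x[2]),-np.sin(s.x[2])],[np.sin(s.x[2]),np.cos(s.x[2])]]))@(W[:2]-T(s.x,np.array([[-.079,.062,0]]))[0,:2]))
def draw(Q,I,k,pts,z,col):
    p=proj(Q,T(k,np.c_[np.array(pts)/1000,np.full(len(pts),z/1000)]));cv2.polylines(I,[np.round((p+.5)*16*SC).astype(int)],True,col,1,cv2.LINE_AA,4)
SC=4
# carrier pose
b=cv2.boxPoints(r)
a=np.radians(r[2]); 
if r[1][0]<r[1][1]: a+=np.pi/2
d=np.array([np.cos(a),np.sin(a)]);d=d if d[0]>0 else -d
cy=[r[0][0]/1000,r[0][1]/1000,np.arctan2(d[1],d[0])]
print("carrier centre/yaw",cy[:2],np.degrees(cy[2]))
np.savez("pose.npz",slide=s.x,car=cy)
out=[]
for Q,bx in ((P,[(85,140),(360,165)]),(S,[(115,290),(265,165)])):
    B=cv2.resize(Q["image"],None,fx=SC,fy=SC,interpolation=cv2.INTER_CUBIC)
    for y in (-37,37):draw(Q,B,s.x,[(0,y),(105,y)],37,(0,255,255))
    draw(Q,B,s.x,[(105,-44),(105,44)],37,(0,0,255))
    draw(Q,B,s.x,[(-115,-44),(-115,44),(0,44),(0,-44)],24,(0,255,0))
    draw(Q,B,s.x,[(-84,62),(-74,62)],35,(255,0,255));draw(Q,B,s.x,[(-79,57),(-79,67)],35,(255,0,255))
    draw(Q,B,cy,[(-85,-42),(-85,42),(85,42),(85,-42)],6,(0,0,255))
    draw(Q,B,cy,[(-65,-7),(-65,7),(-25,7),(-25,-7)],54,(0,255,0))
    out.append(np.hstack([B[y*SC:(y+110)*SC,x*SC:(x+(165 if j==0 else 95))*SC] for j,(x,y) in enumerate(bx)]))
o=np.vstack(out);o=cv2.resize(o,(800,int(o.shape[0]*800/o.shape[1])),interpolation=cv2.INTER_AREA)[:];cv2.imwrite("pics/ov1.png",o if o.shape[0]<=600 else cv2.resize(o,(int(800*600/o.shape[0]),600)))
E
python3 fit.py
```

```text
carrier rect ((558.386474609375, -369.1257019042969), (173.19122314453125, 86.40924835205078), 15.865520477294922)
slide [0.59231444 0.16602591] 79.59527551737101 resid px [[0.5, 1.46], [0.62, -0.92], [1.02, 0.54], [-1.24, -0.83], [-4.21, -0.04]]
knob [0.46741375 0.04228379 0.075     ] from pivot [-0.06526447  0.03849903]
carrier centre/yaw [0.558386474609375, -0.3691257019042969] 15.86552047729492
```

View pics/ov1.png

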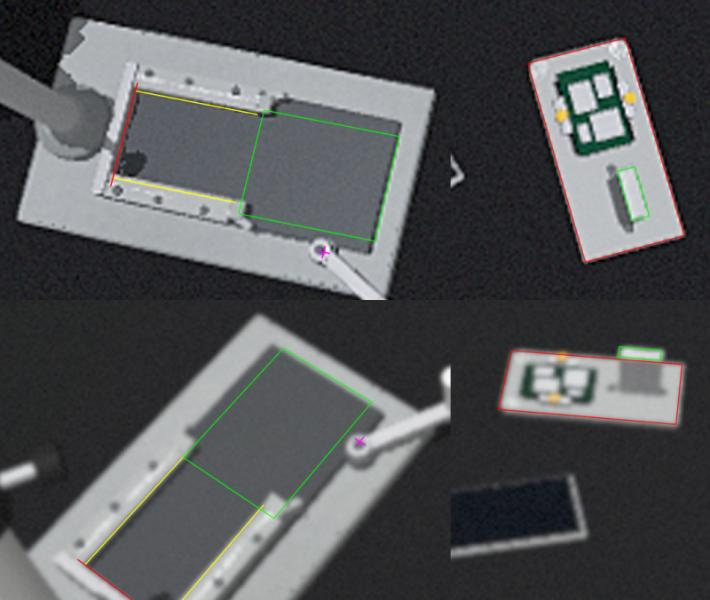

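The carrier fit matches the picture. The slide outline is a couple of millimetres off near the stop, because the face's visible lower edge is at bed height. I'll refine it using edges sampled in both views.

```bash
cat > fit2.py <<'E'
from h import *
from scipy.optimize import least_squares
from scipy.ndimage import map_coordinates
from fit import T
s0=np.load("pose.npz")["slide"]
P=get_image("top");S=get_image("side")
t=np.linspace(0,1,25)[:,None]
def seg(a,b,z):return np.c_[np.array(a)+(np.array(b)-np.array(a))*t,np.full(25,z)]/1000
# name, points, outward direction(slide frame)
E={"ledge":(seg((-115,-35),(-115,35),24),(-1,0)),"lipR":(seg((8,-37),(95,-37),35),(0,-1)),
   "lipL":(seg((8,37),(95,37),37),(0,1)),"stop":(seg((105,-30),(105,5),24),(1,0))}
def measure(Q,p,rng=5):
    G=cv2.GaussianBlur(Q["image"].mean(2),(0,0),.7);out=[]
    for k,(M,n) in E.items():
        N=np.array([n[0],n[1],0])*.003
        a=proj(Q,T(p,M));b=proj(Q,T(p,M+N));d=(b-a)/np.linalg.norm(b-a,axis=1)[:,None]
        q=np.arange(-rng,rng+.01,.25)
        prof=map_coordinates(G,[(a[:,1:]+d[:,1:]*q).T,(a[:,:1]+d[:,:1]*q).T],order=1).T
        g=np.gradient(prof,axis=1);j=g.argmax(1)
        off=q[j];ok=(g[np.arange(25),j]>3)&(abs(off)<rng)
        med=np.median(off[ok]) if ok.sum()>4 else 0
        ok&=abs(off-med)<1.2
        out.append((k,M[ok],n,a[ok]+d[ok]*off[ok,None],d[ok],off[ok]))
    return out
def fit(views,p):
    for it in range(5):
        ms=[(Q,m) for Q in views for m in measure(Q,p,5 if it<2 else 3)]
        f=lambda p:np.concatenate([((proj(Q,T(p,m[1]))-m[3])*m[4]).sum(1) for Q,m in ms if len(m[1])])
        p=least_squares(f,p,loss="soft_l1").x
    print(len(views),"slide",p[:2].round(4),np.degrees(p[2]).round(2))
    for Q,m in ms:
        if len(m[1]):print("  ",m[0],len(m[1]),((proj(Q,T(p,m[1]))-m[3])*m[4]).sum(1).mean().round(2))
    return p
if __name__=="__main__":
    a=fit([P],s0);b=fit([S],s0);p=fit([P,S],a);np.savez("slide.npz",p=p)
E
sed -i 's/^out=\[\]/if __name__!="__main__": SC=4\nout=[]/' fit.py; python3 fit2.py | tail -20
```

```text
knob [0.46741375 0.04228379 0.075     ] from pivot [-0.06526447  0.03849903]
carrier centre/yaw [0.5583622436523438, -0.36901177978515626] 15.96787929534912
1 slide [0.5949 0.1658] 79.53
   ledge 25 -0.2
   lipR 25 -0.11
   lipL 25 -0.1
   stop 6 -1.49
1 slide [0.5932 0.1659] 79.75
   ledge 25 0.86
   lipR 25 0.09
   lipL 25 0.02
   stop 25 0.63
2 slide [0.5939 0.1655] 79.63
   ledge 25 -0.02
   lipR 25 -0.55
   lipL 25 0.35
   ledge 25 1.0
   lipR 25 0.52
   lipL 25 -0.43
   stop 25 0.51
```

```bash
cat > go.py <<'E'
from h import *
from scipy.spatial.transform import Rotation as Ro
def to(xyz,yaw,s=None):
    """xyz of grasp point, yaw of tool y (deg), tool down -> turn/shift in row units"""
    s=s or env.observe();R=np.array(s["tool_rot"]);p=np.array(s["position"])
    a=np.radians(yaw);y=np.array([np.cos(a),np.sin(a),0]);z=np.array([0,0,-1.]);Rt=np.c_[np.cross(y,z),y,z]
    tp=np.array(xyz)-env.pinch_z*z
    return np.r_[Ro.from_matrix(R.T@Rt).as_rotvec(degrees=True)/8,R.T@(tp-p)/.03].round(3)
SL=(.5939,.1656);SA=79.65
def sl(x,y=0):
    a=np.radians(SA);return np.array([SL[0]+x*np.cos(a)-y*np.sin(a),SL[1]+x*np.sin(a)+y*np.cos(a)])
def insl(p):
    a=np.radians(SA);d=np.array(p)[:2]-SL;return np.array([d[0]*np.cos(a)+d[1]*np.sin(a),-d[0]*np.sin(a)+d[1]*np.cos(a)])
def st():
    s=env.observe();print("t",s["time_s"],"grasp",(np.array(s["position"])+env.pinch_z*np.array(s["tool_rot"])[:,2]).round(4),"yawy",np.degrees(np.arctan2(s["tool_rot"][1][1],s["tool_rot"][0][1])).round(2),"F",np.round(s["ft_force"],1),"w",s["grip_width"],"g",s["gripper_force"])
E
python3 -c "
from go import *
st();print(to([.5151,-.3814,.15],-74.05))"
```

```text
t 1.3 grasp [0.2044 0.5106 0.25  ] yawy 68.18 F [-0.2 -0.1 -0.2] w 0.08556328794142008 g 0.0
[-1.0000e-03  1.0000e-03  1.7779e+01 -2.0666e+01 -2.3754e+01  3.3350e+00]
```

```bash
R="python3 -m creep"; python3 -m creep '0 0 17.78 -20.67 -23.75 0 60;0 0 17.78 -20.67 -23.75 0 60;0 0 17.78 -20.67 -23.75 0 60;0 0 17.78 -20.67 -23.75 0 60;0 0 17.78 -20.67 -23.75 0 60;0 0 17.78 -20.67 -23.75 0 60;0 0 17.78 -20.67 -23.75 0 60;0 0 17.78 -20.67 -23.75 0 60;0 0 17.78 -20.67 -23.75 0 60;0 0 17.78 -20.67 -23.75 0 60;0 0 17.78 -20.67 -23.75 0 60;0 0 17.78 -20.67 -23.75 0 60' 100; python3 -c "
from go import *
st();print(to([.5151,-.3814,.15],-74.05))"
```

```text
time_s: 2.5
position: [0.402, -0.0582, 0.405]
tool_rot: [[0.578, 0.816, 0.001], [0.816, -0.578, -0.0], [0.0, 0.001, -1.0]]
ft_force: [1.0, 0.9, -0.3]
grip_width: 0.06
gripper_force: 0.0
t 2.5 grasp [ 0.4021 -0.0582  0.2503] yawy -35.34 F [ 1.   0.9 -0.3] w 0.05999648242426504 g 0.0
[ 5.000e-03 -4.000e-03  4.839e+00 -6.608e+00  9.306e+00  3.349e+00]
```

```bash
python3 -m creep '0 0 4.84 -6.61 9.31 0 45;0 0 4.84 -6.61 9.31 0 45;0 0 4.84 -6.61 9.31 0 45;0 0 4.84 -6.61 9.31 0 45;0 0 4.84 -6.61 9.31 3.35 45;0 0 4.84 -6.61 9.31 3.35 45;0 0 4.84 -6.61 9.31 3.35 45;0 0 4.84 -6.61 9.31 3.35 45;0 0 4.84 -6.61 9.31 3.35 45;0 0 4.84 -6.61 9.31 3.35 45;0 0 4.84 -6.61 9.31 3.35 45' >/dev/null; python3 - <<'E'
from go import *
st();print(to([.5151,-.3814,.033],-74.05))
P=get_image("top");S=get_image("side")
o=[cv2.resize(q["image"][y:y+120,x:x+120],None,fx=3.3,fy=3.3,interpolation=cv2.INTER_CUBIC) for q,x,y in((P,360,160),(S,270,120))]
cv2.imwrite("pics/pre.png",np.hstack(o))
E
```

```text
t 3.6 grasp [ 0.5174 -0.3777  0.1508] yawy -73.62 F [0.3 0.4 0.2] w 0.04503571080221941 g 0.0
[ 0.009 -0.006  0.053 -0.107  0.097  3.927]
```

View pics/pre.png

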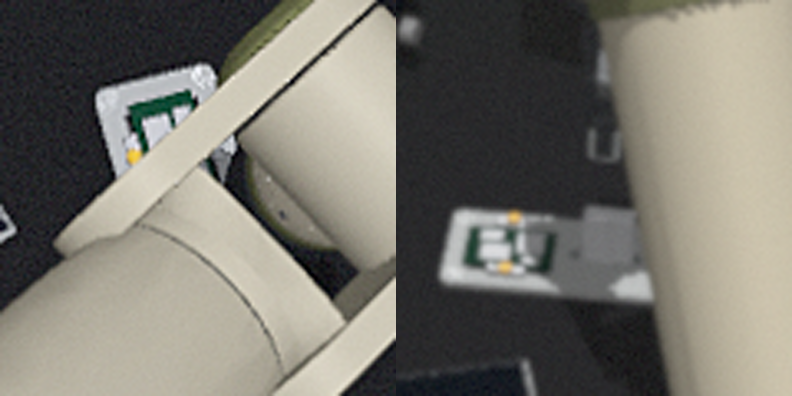

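The arm hides the fin in both views, but the carrier hasn't moved. The 45 mm opening leaves 15 mm of margin on each side of the fin, so I'm descending.

```bash
python3 -m creep '0 0 0.05 -0.1 0.1 0 45;0 0 0.05 -0.1 0.1 1 45;0 0 0.05 -0.1 0.1 2 45;0 0 0.05 -0.1 0.1 3 45;0 0 0.05 -0.1 0.1 3.5 45;0 0 0.05 -0.1 0.1 3.9 45;0 0 0.05 -0.1 0.1 3.9 45' >/dev/null; python3 -c "
from go import *
st();print(to([.5151,-.3814,.033],-74.05))"
```

```text
t 4.4 grasp [ 0.5148 -0.3819  0.0315] yawy -74.08 F [-0.   0.4  0.1] w 0.04483940937650386 g 0.0
[-0.012  0.006 -0.003  0.01  -0.022 -0.048]
```

Now close slowly, so the fin centres between the pads.

```bash
python3 -m creep '0 0 0 0 0 -0.05 24;0 0 0 0 0 -0.05 20;0 0 0 0 0 -0.05 17;0 0 0 0 0 -0.05 15;0 0 0 0 0 -0.05 12;0 0 0 0 0 -0.05 8;0 0 0 0 0 -0.05 8;0 0 0 0 0 -0.05 8;0 0 0 0 0 -0.05 8' 100; python3 -c "
from go import *
st()"
```

```text
time_s: 5.3
position: [0.5152, -0.3822, 0.1895]
tool_rot: [[0.962, 0.275, 0.001], [0.275, -0.962, -0.001], [0.0, 0.001, -1.0]]
ft_force: [-1.7, 1.2, 5.9]
grip_width: 0.0129
gripper_force: 97.5
t 5.3 grasp [ 0.5153 -0.3823  0.0348] yawy -74.07 F [-1.7  1.2  5.9] w 0.012913482837650047 g 97.479168176651
```

```bash
python3 -m creep '0 0 0 0 0 -0.3 8;0 0 0 0 0 -0.8 8;0 0 0 0 0 -1.6 8;0 0 0 0 0 -2.6 8;0 0 0 0 0 -3.2 8;0 0 0 0 0 -3.5 8;0 0 0 0 0 -3.5 8;0 0 0 0 0 -3.5 8' >/dev/null; python3 - <<'E'
from go import *
st()
for n,x in(("pre",-.20),):
    p=sl(x);print(x,p,to([p[0],p[1],.14],SA-90))
S=get_image("side");cv2.imwrite("pics/lift.png",cv2.resize(S["image"][100:300,200:460],None,fx=2.5,fy=2.5))
E
```

```text
t 6.1 grasp [ 0.5148 -0.3819  0.1378] yawy -74.07 F [ 0.2  0.7 -4.6] w 0.012606804722785275 g 97.51266360282898
-0.2 [ 0.55796785 -0.03114573] [-1.6000e-02 -1.0000e-03 -7.9650e+00  4.5880e+00 -1.0857e+01 -5.7000e-02]
```

View pics/lift.png

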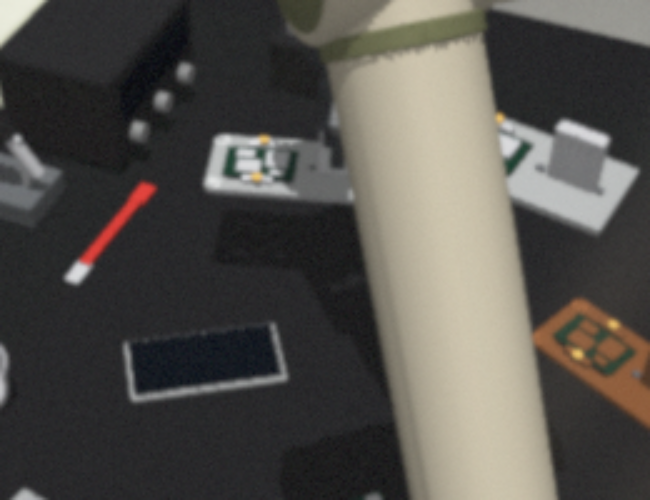

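The side view shows the carrier lifted level, with its nose at about (210,165) in the crop. Next I'll move it to just before the ledge.

```bash
python3 -m creep '0 0 -0.4 0.25 -0.55 0 8;0 0 -1.2 0.7 -1.6 0 8;0 0 -2.2 1.25 -3 0 8;0 0 -3.2 1.85 -4.4 0 8;0 0 -4.2 2.4 -5.7 0 8;0 0 -5.2 3 -7.1 0 8;0 0 -6.2 3.55 -8.4 0 8;0 0 -7 4 -9.5 0 8;0 0 -7.6 4.4 -10.4 0 8;0 0 -7.97 4.59 -10.86 0 8;0 0 -7.97 4.59 -10.86 0 8;0 0 -7.97 4.59 -10.86 0 8' >/dev/null; python3 - <<'E'
from go import *
st();g=sl(-.2)
print(to([g[0],g[1],.0835],SA-90))
P=get_image("top");S=get_image("side")
o=[cv2.resize(q["image"][y:y+170,x:x+170],None,fx=2.35,fy=2.35,interpolation=cv2.INTER_CUBIC) for q,x,y in((P,100,120),(S,140,220))]
cv2.imwrite("pics/mid.png",np.hstack(o))
E
```

```text
t 7.35 grasp [ 0.5581 -0.0318  0.1385] yawy -10.38 F [-0.   0.2 -2.9] w 0.01327846525958294 g 97.79167771339417
[-0.005  0.003 -0.004  0.02  -0.01   1.835]
```

View pics/mid.png

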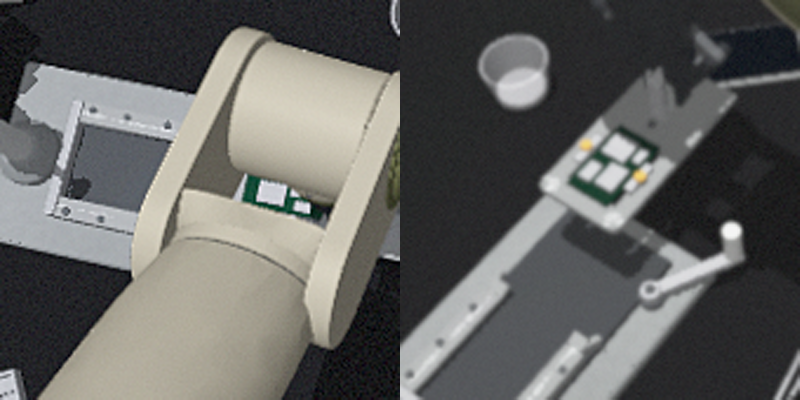

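The side view shows the carrier level over the ledge, nose corners at about (550,187) and (613,222), in line with the slide, and the keeper out of the way. I'll lower it to 5 mm above the bed and check the alignment.

```bash
python3 -m creep '0 0 0 0.02 -0.01 0.4 8;0 0 0 0.02 -0.01 1.2 8;0 0 0 0.02 -0.01 1.9 8;0 0 0 0.02 -0.01 2.3 8;0 0 0 0.02 -0.01 2.4 8;0 0 0 0.02 -0.01 2.4 8;0 0 0 0.02 -0.01 2.4 8' >/dev/null; cat > ov.py <<'E'
import sys
from go import *
st()
s=env.observe();R=np.array(s["tool_rot"]);g=np.array(s["position"])+env.pinch_z*R[:,2]
gx=insl(g);print("grasp in slide",gx.round(4))
S=get_image("side");SC=5
B=cv2.resize(S["image"],None,fx=SC,fy=SC,interpolation=cv2.INTER_CUBIC)
def line(p,z,c):
    p=np.array(p)/1000;w3=np.c_[[sl(*q) for q in p],np.full(len(p),z)]
    cv2.polylines(B,[np.round((proj(S,w3)+.5)*SC*16).astype(int)],True,c,1,cv2.LINE_AA,4)
for y in(-37,37):line([(0,y),(105,y)],.037,(0,255,255))
line([(-115,0),(105,0)],.024,(0,255,0))
zb=g[2]-.0348
gx=gx*1000
line([(gx[0]-40,gx[1]-42),(gx[0]-40,gx[1]+42),(gx[0]+130,gx[1]+42),(gx[0]+130,gx[1]-42)],zb+.006,(0,0,255))
x,y=int(sys.argv[2]),int(sys.argv[3])
cv2.imwrite("pics/"+sys.argv[1],B[y*SC:(y+118)*SC,x*SC:(x+160)*SC])
E
python3 ov.py low.png 150 260
```

```text
t 8.15 grasp [ 0.5585 -0.0308  0.0678] yawy -10.32 F [-0.5 -0.8 -4. ] w 0.012972159819591725 g 97.82504439353943
grasp in slide [-0.1995 -0.0004]
```

View pics/low.png

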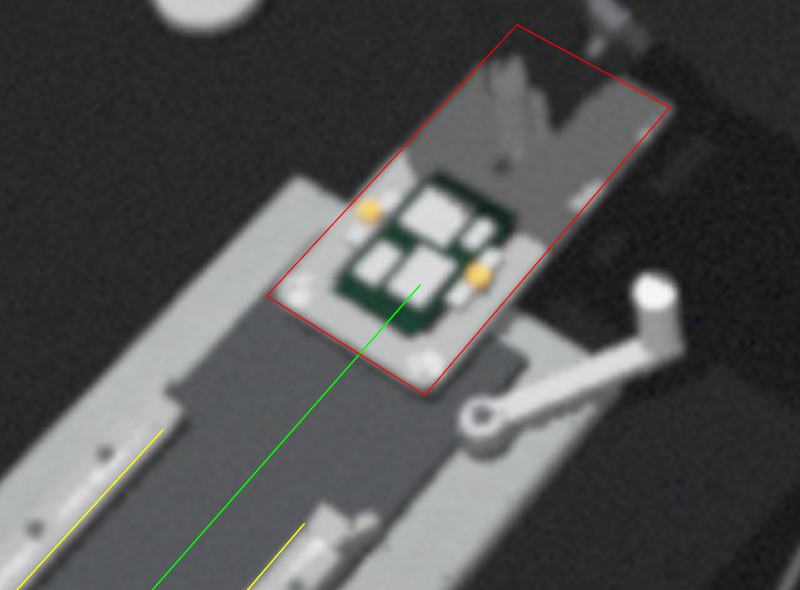

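The overlay agrees with the carrier and the slide to within about 1 mm. Lowering to just above the bed.

```bash
python3 -m creep '0 0 0 0 0 0.1 8;0 0 0 0 0 0.2 8;0 0 0 0 0 0.25 8;0 0 0 0 0 0.25 8;0 0 0 0 0 0.25 8'; python3 -c "
from go import *
st();g=sl(-.1);print(to([g[0],g[1],.0595],SA-90))"
```

```text
time_s: 8.7
position: [0.558, -0.0305, 0.2142]
tool_rot: [[0.179, 0.984, -0.0], [0.984, -0.179, 0.0], [0.0, -0.0, -1.0]]
ft_force: [-0.6, -0.8, -4.4]
grip_width: 0.013
gripper_force: 97.8
t 8.7 grasp [ 0.558  -0.0305  0.0595] yawy -10.31 F [-0.6 -0.8 -4.4] w 0.012956228712140638 g 97.82559514045715
[-0.    -0.     0.005  3.312  0.005  0.   ]
```

```bash
python3 -m creep '0 0 0 0.4 0 0 8;0 0 0 1 0 0 8;0 0 0 1.6 0 0 8;0 0 0 2.0 0 0 8;0 0 0 2.2 0 0 8;0 0 0 2.4 0 0 8;0 0 0 2.6 0 0 8;0 0 0 2.8 0 0 8;0 0 0 2.8 0 0 8;0 0 0 2.8 0 0 8'; python3 -c "
from go import *
st();s=env.observe();print(insl(np.array(s['position'])[:2]),s['wrist_torque'])"
```

```text
time_s: 9.7
position: [0.573, 0.052, 0.2142]
tool_rot: [[0.179, 0.984, -0.0], [0.984, -0.179, -0.0], [-0.0, -0.0, -1.0]]
ft_force: [0.1, -0.2, -3.9]
grip_width: 0.0132
gripper_force: 97.8
t 9.7 grasp [0.573  0.052  0.0595] yawy -10.31 F [ 0.1 -0.2 -3.9] w 0.013231995744704447 g 97.82490849494934
[-0.1154757   0.00014808] [-0.11260212 -0.03898079 -0.0160231 ]
```

Nose is about 15 mm past the mouth with no contact force. Continuing towards home, slowing at the end.

```bash
python3 -m creep '0 0 0 0.3 0 0 8;0 0 0 0.6 0 0 8;0 0 0 1.0 0 0 8;0 0 0 1.4 0 0 8;0 0 0 1.8 0 0 8;0 0 0 2.2 0 0 8;0 0 0 2.5 0 0 8;0 0 0 2.7 0 0 8;0 0 0 2.8 0 0 8;0 0 0 2.85 0 0 8;0 0 0 2.85 0 0 8'; python3 -c "
from go import *
st();s=env.observe();print(insl(np.array(s['position'])[:2]),s['wrist_torque'])"
```

```text
time_s: 10.8
position: [0.5883, 0.1361, 0.2142]
tool_rot: [[0.179, 0.984, -0.0], [0.984, -0.179, -0.0], [-0.0, -0.0, -1.0]]
ft_force: [-0.3, -0.9, -4.7]
grip_width: 0.0131
gripper_force: 97.8
t 10.8 grasp [0.5883 0.1361 0.0595] yawy -10.32 F [-0.3 -0.9 -4.7] w 0.01305656361314345 g 97.82481908798218
[-0.02997787  0.00018806] [-0.13317097  0.06301008 -0.02745661]
```

Nominally 5 mm from the stop. I'll creep until it makes contact.

```bash
python3 -m creep '0 0 0 0.05 0 0 8;0 0 0 0.1 0 0 8;0 0 0 0.15 0 0 8;0 0 0 0.19 0 0 8;0 0 0 0.22 0 0 8;0 0 0 0.22 0 0 8'; python3 -c "
from go import *
s=env.observe();print(insl(np.array(s['position'])[:2]))"
```

```text
time_s: 11.4
position: [0.5895, 0.1429, 0.2142]
tool_rot: [[0.179, 0.984, -0.0], [0.984, -0.179, -0.0], [-0.0, -0.0, -1.0]]
ft_force: [0.1, -0.5, -4.3]
grip_width: 0.0128
gripper_force: 97.8
[-0.02316119  0.00024613]
```

```bash
python3 -m creep '0 0 0 0.04 0 0 8;0 0 0 0.07 0 0 8;0 0 0 0.1 0 0 8;0 0 0 0.1 0 0 8'; python3 -c "
from go import *
s=env.observe();print(insl(np.array(s['position'])[:2]))"
```

```text
time_s: 11.8
position: [0.5899, 0.1445, 0.2144]
tool_rot: [[0.179, 0.984, -0.002], [0.984, -0.179, -0.003], [-0.003, -0.001, -1.0]]
ft_force: [-3.9, -9.8, -0.3]
grip_width: 0.0131
gripper_force: 98.5
[-0.021453    0.00018263]
```

Contact at about 10 N against the stop. Setting it down, releasing and rising.

```bash
python3 -m creep '0 0 0 -0.02 0 0.03 8;0 0 0 -0.02 0 0.03 8;0 0 0 -0.02 0 0.03 14;0 0 0 -0.02 0 0.03 18;0 0 0 -0.02 0 0.03 24;0 0 0 -0.02 0 0.03 26;0 0 0 -0.02 0 -0.5 26;0 0 0 -0.02 0 -1.5 26;0 0 0 -0.02 0 -3 26;0 0 0 -0.02 0 -4 26;0 0 0 -0.02 0 -4 26'; python3 -c "
from go import *
st()"; sed -i 's/^zb=.*/zb=.024;gx=np.array([-.025,0])/' ov.py; python3 ov.py home.png 110 300
```

```text
time_s: 12.9
position: [0.5902, 0.1453, 0.339]
tool_rot: [[0.179, 0.984, 0.009], [0.984, -0.179, 0.001], [0.002, 0.009, -1.0]]
ft_force: [0.8, 0.4, -0.3]
grip_width: 0.0262
gripper_force: 0.0
t 12.9 grasp [0.5916 0.1454 0.1843] yawy -10.29 F [ 0.8  0.4 -0.3] w 0.02617444376923415 g 0.0
t 12.9 grasp [0.5916 0.1454 0.1843] yawy -10.29 F [ 0.8  0.4 -0.3] w 0.02617444376923415 g 0.0
grasp in slide [-0.0203 -0.0013]
```

View pics/home.png

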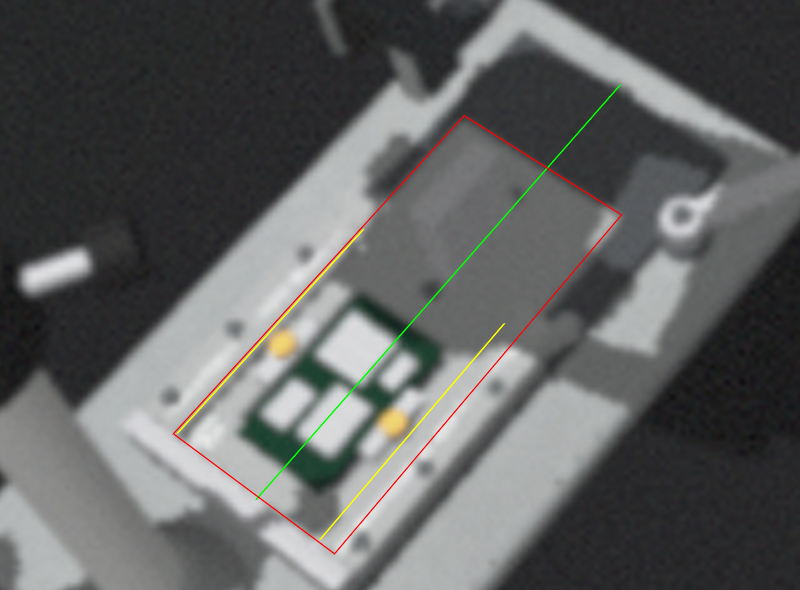

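The side view shows the carrier home: nose on the stop, under both lips, tail matching the home outline at (463,115)–(620,213). Keeper next: work out the knob pose from both views.

```bash
python3 - <<'E'
from go import *
P=get_image("top");S=get_image("side")
k=[atz(P,[(502/3.6+85-.36,409/3.6+140-.36)],.075)[0],atz(S,[(655/5+150-.4,292/5+260-.4)],.075)[0]]
pv=[atz(P,[(422/3.6+85-.36,330/3.6+140-.36)],.035)[0],atz(S,[(680/5+110-.4,213/5+300-.4)],.035)[0]]
for a in k+pv: print(a.round(4),insl(a).round(4))
for b in spotter.boxes_of("keeper_knob",S)[:2]:print(b)
for b in spotter.boxes_of("keeper_knob",P)[:2]:print(b)
kn=(insl(k[0])+insl(k[1]))/2;pp=(insl(pv[0])+insl(pv[1]))/2
d=kn-pp;th=np.arctan2(-d[0],-d[1]);print("len",np.linalg.norm(d),"theta",th)
c=sl(*kn);print("knob",c,to([c[0],c[1],.184],SA-np.degrees(th)))
E
```

```text
[0.4674 0.0423 0.075 ] [-0.144   0.1023]
[0.4643 0.0449 0.075 ] [-0.142   0.1058]
[0.5182 0.1018 0.035 ] [-0.0763  0.063 ]
[0.5173 0.1017 0.035 ] [-0.0766  0.0639]
{'xy': [268.3, 334.6], 'p': 0.75}
{'xy': [141.8, 378.6], 'p': 0.16}
{'xy': [214.9, 242.5], 'p': 0.79}
len 0.0779386719886947 theta 2.1186813077810207
knob [0.46584873 0.04361075] [-0.017  0.009  3.929 -4.069 -3.461 -0.187]
```

```bash
python3 -m creep '0 0 0.9 -0.9 -0.8 0 40;0 0 1.9 -2 -1.7 0 40;0 0 2.9 -3.1 -2.6 0 40;0 0 3.93 -4.07 -3.46 0 40;0 0 3.93 -4.07 -3.46 0 40;0 0 3.93 -4.07 -3.46 0 40' 20 >/dev/null; python3 -c "
from go import *
st();print(to([.46585,.0436,.062],-41.7))"
```

```text
t 13.75 grasp [0.4658 0.0433 0.1792] yawy -41.76 F [-0.2 -0.3 -0.5] w 0.04036932667085037 g 0.0
[-4.000e-03  1.000e-03 -7.000e-03  8.000e-03 -8.000e-03  3.907e+00]
```

```bash
python3 -m creep '0 0 0 0 0 1 40;0 0 0 0 0 2.2 40;0 0 0 0 0 3.2 40;0 0 0 0 0 3.7 40;0 0 0 0 0 3.9 40;0 0 0 0 0 3.9 34;0 0 0 0 0 3.9 28;0 0 0 0 0 3.9 22;0 0 0 0 0 3.9 22;0 0 0 0 0 3.9 22'; cat > arc.py <<'E'
from go import *
import sys
st();s=env.observe();p0=np.array([-.0765,.0635])
for t in map(float,sys.argv[1].split()):
    a=np.radians(t);q=p0+.078*np.array([-np.sin(a),-np.cos(a)]);
    c=sl(*q);print(t,to([c[0],c[1],.062],SA-t,s)[2:].round(2))
E
python3 arc.py "121.4 114 107 99 91 83 75 67 59 51 43 35"
```

```text
time_s: 14.75
position: [0.466, 0.0435, 0.2177]
tool_rot: [[0.666, 0.746, 0.001], [0.746, -0.666, -0.0], [0.001, 0.001, -1.0]]
ft_force: [0.2, 1.4, -0.4]
grip_width: 0.022
gripper_force: 0.0
t 14.75 grasp [0.4661 0.0435 0.063 ] yawy -41.75 F [ 0.2  1.4 -0.4] w 0.02204504692463671 g 0.0
121.4 [-0.   -0.   -0.01  0.03]
114.0 [-0.92  0.02  0.33  0.03]
107.0 [-1.8   0.08  0.64  0.03]
99.0 [-2.8   0.19  0.98  0.03]
91.0 [-3.8   0.35  1.31  0.03]
83.0 [-4.8   0.56  1.61  0.03]
75.0 [-5.8   0.8   1.88  0.03]
67.0 [-6.8   1.08  2.11  0.03]
59.0 [-7.8   1.39  2.3   0.04]
51.0 [-8.8   1.72  2.44  0.04]
43.0 [-9.8   2.07  2.54  0.04]
35.0 [-10.8    2.43   2.59   0.04]
```

The knob is caged, with no force beyond a light touch. Swinging it along the arc.

```bash
python3 -m creep '0 0 -0.9 0.02 0.33 0 22;0 0 -1.8 0.08 0.64 0 22;0 0 -2.8 0.19 0.98 0 22;0 0 -3.8 0.35 1.31 0 22;0 0 -4.8 0.56 1.61 0 22;0 0 -5.8 0.8 1.88 0 22;0 0 -6.8 1.08 2.11 0 22;0 0 -7.8 1.39 2.3 0 22;0 0 -8.8 1.72 2.44 0 22;0 0 -9.8 2.07 2.54 0 22;0 0 -10.8 2.43 2.59 0 22;0 0 -10.8 2.43 2.59 0 22'; python3 arc.py "28 21 14 8 4 0 -3 -5"
```

```text
time_s: 15.95
position: [0.5729, 0.0467, 0.2173]
tool_rot: [[-0.704, 0.71, 0.001], [0.71, 0.704, -0.0], [-0.001, 0.001, -1.0]]
ft_force: [0.0, -0.1, 0.0]
grip_width: 0.0219
gripper_force: 0.0
t 15.95 grasp [0.5731 0.0467 0.0626] yawy 44.76 F [ 0.  -0.1  0. ] w 0.021924351906857608 g 0.0
28.0 [-0.86  0.02  0.3   0.02]
21.0 [-1.74  0.08  0.61  0.02]
14.0 [-2.61  0.17  0.91  0.02]
8.0 [-3.36  0.28  1.16  0.02]
4.0 [-3.86  0.37  1.32  0.02]
0.0 [-4.36  0.47  1.47  0.02]
-3.0 [-4.74  0.55  1.58  0.02]
-5.0 [-4.99  0.61  1.65  0.02]
```

```bash
python3 -m creep '0 0 -0.86 0.02 0.3 0 22;0 0 -1.74 0.08 0.61 0 22;0 0 -2.61 0.17 0.91 0 22;0 0 -3.36 0.28 1.16 0 22;0 0 -3.86 0.37 1.32 0 22;0 0 -4.36 0.47 1.47 0 22;0 0 -4.36 0.47 1.47 0 22'; python3 arc.py "0 -2 -4"
```

```text
time_s: 16.65
position: [0.5937, 0.0873, 0.2173]
tool_rot: [[-0.983, 0.184, 0.0], [0.184, 0.983, -0.0], [-0.0, -0.0, -1.0]]
ft_force: [-1.0, 0.0, 0.1]
grip_width: 0.0219
gripper_force: 0.0
t 16.65 grasp [0.5937 0.0873 0.0626] yawy 79.4 F [-1.   0.   0.1] w 0.02187007818512023 g 0.0
0.0 [-0.03 -0.02  0.02  0.02]
-2.0 [-0.28 -0.02  0.11  0.02]
-4.0 [-0.53 -0.02  0.2   0.02]
```

```bash
python3 -m creep '0 0 0 0 0.04 0 22;0 0 0 0 0.08 0 22;0 0 0 0 0.1 0 22;0 0 0 0 0.1 0 22'
```

```text
time_s: 17.05
position: [0.5945, 0.0901, 0.2173]
tool_rot: [[-0.983, 0.183, 0.0], [0.183, 0.983, -0.0], [-0.0, -0.0, -1.0]]
ft_force: [0.2, -0.7, -0.7]
grip_width: 0.022
gripper_force: 0.4
```

```bash
python3 -m creep '0 0 0 0 0.03 0 22;0 0 0 0 0.06 0 22;0 0 0 0 0.09 0 22;0 0 0 0 0.09 0 22'
```

```text
time_s: 17.45
position: [0.5948, 0.0912, 0.2172]
tool_rot: [[-0.983, 0.182, -0.002], [0.182, 0.983, -0.004], [0.001, -0.004, -1.0]]
ft_force: [-3.6, -14.2, 2.6]
grip_width: 0.022
gripper_force: 7.0
```

The stop is felt at 14 N, so the keeper is closed. Backing off to centre, then rising clear.

```bash
python3 -m creep '0 0 0 0 -0.1 0 22;0 0 0 0 -0.17 0 24;0 0 0 0 -0.17 0 24;0 0 0 0 -0.17 -0.5 24;0 0 0 0 -0.17 -1.5 24;0 0 0 0 -0.17 -3 24;0 0 0 0 -0.17 -4.5 24;0 0 0 0 -0.17 -5 24;0 0 0 0 -0.17 -5 24' | tail -3; python3 ov.py closed.png 120 270
```

```text
ft_force: [0.8, 0.1, 0.3]
grip_width: 0.0238
gripper_force: 0.0
t 18.35 grasp [0.5948 0.0882 0.2151] yawy 79.55 F [0.8 0.1 0.3] w 0.023767285827062008 g 0.0
grasp in slide [-0.076  -0.0148]
```

View pics/closed.png

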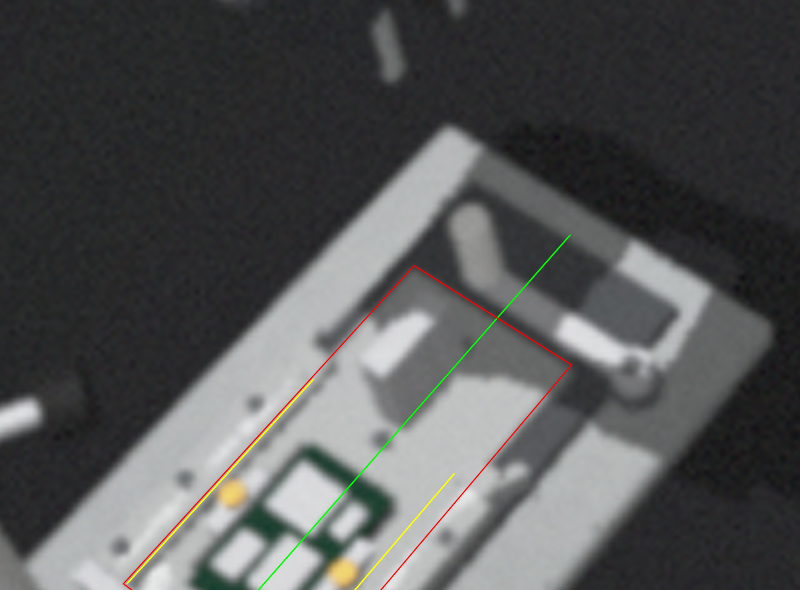

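The side view shows the bar straight across behind the tail, knob at (470,215), with the carrier home and the gripper clear. I have no picture views left, so I'll check the tail-to-bar gap numerically: 8 mm means fully home.

```bash
python3 - <<'E'
from go import *
from scipy.ndimage import map_coordinates
for n in("side","top"):
    S=get_image(n);G=S["image"].mean(2)
    def prof(x0,x1,y0,y1,z):
        xs=np.arange(x0,x1,1.5);r=[]
        for x in xs:
            uv=proj(S,np.array([[*sl(x/1000,y/1000),z] for y in np.linspace(y0,y1,9)]))
            r.append(np.median(map_coordinates(G,[uv[:,1],uv[:,0]],order=1)))
        print(n,y0,y1,[f"{x:.0f}:{v:.0f}" for x,v in zip(xs,r)])
    prof(-86,-54,-2,8,.030);prof(-86,-54,12,28,.030);prof(94,116,-30,-10,.030)
E
```

```text
side -2 8 ['-86:62', '-84:78', '-83:97', '-82:111', '-80:117', '-78:120', '-77:121', '-76:120', '-74:118', '-72:112', '-71:102', '-70:83', '-68:66', '-66:61', '-65:68', '-64:82', '-62:95', '-60:101', '-59:103', '-58:104', '-56:104', '-54:104']
side 12 28 ['-86:62', '-84:77', '-83:96', '-82:111', '-80:118', '-78:121', '-77:122', '-76:121', '-74:119', '-72:113', '-71:101', '-70:83', '-68:68', '-66:62', '-65:68', '-64:82', '-62:95', '-60:102', '-59:104', '-58:104', '-56:104', '-54:105']
side -30 -10 ['94:186', '96:191', '97:191', '98:191', '100:192', '102:190', '103:189', '104:192', '106:201', '108:210', '109:214', '110:214', '112:212', '114:200', '115:171']
top -2 8 ['-86:50', '-84:54', '-83:78', '-82:108', '-80:127', '-78:129', '-77:128', '-76:129', '-74:129', '-72:129', '-71:119', '-70:77', '-68:51', '-66:51', '-65:61', '-64:83', '-62:105', '-60:113', '-59:114', '-58:112', '-56:112', '-54:112']
top 12 28 ['-86:52', '-84:52', '-83:66', '-82:104', '-80:126', '-78:131', '-77:131', '-76:131', '-74:130', '-72:129', '-71:123', '-70:91', '-68:51', '-66:47', '-65:59', '-64:83', '-62:106', '-60:114', '-59:114', '-58:112', '-56:112', '-54:111']
top -30 -10 ['94:188', '96:188', '97:189', '98:186', '100:188', '102:187', '103:186', '104:190', '106:178', '108:128', '109:84', '110:99', '112:144', '114:200', '115:210']
```

The gap is about 6–7 mm at both y positions. So the nose is within about 1–2 mm of the stop and the keeper is square to it. Handing in.

```bash
python3 -c "
from rig import job
print(job.close_job())"
```

```text
the job is handed in; nothing more can be done
None
```

I loaded the carrier into the slide, pushed it home to within an estimated 1–2 mm of the end stop, closed the keeper against its stop and handed the job in with the gripper clear at about 18 s; the hand-in returned no verdict.

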